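# Lever open the cover of an instrument enclosure with a flat pry blade

## Robot

A 7-joint arm with a two-finger parallel gripper is mounted at the origin on a cart in front of the work surface, level with it; the furniture and walls round the work are solid. World frame = base frame: x ahead of the robot, y to its left, z up, the work surface at z = 0. Lengths are in m, angles in rad, forces in N, time in s.
With the tool pointing down it reaches from about 0.425 to 0.875 m from the base axis. Payload 4.7 kg.
Tool frame: the origin (TCP) lies midway between the tips of the shut fingers; the grasp point (between the pads) lies 19 mm behind it (ctrl.grip_point_offset is the distance from the TCP to the grasp point, in m); z points along the fingers, y is the line along which they close (so a half turn about z gives the same grasp; the last joint's range is limited). The gripper opens to 87 mm and grips with 3 to 60 N. Pads are 19 mm wide; open, the fingers measure 117 mm over their backs; the gripper's body (75 mm by 190 mm) begins 51 mm behind the grasp point.
Start: joints at [1.34, 0.321, -0.07, 1.45, 0.023, 1.371, -0.057], TCP at [0.158, -0.631, 0.223] pointing down, gripper open.
Joint ranges: [-2.86, 2.86], [-0.3, 2.09], [-1.38, 1.24], [0.06, 2.45], [-1.56, 4.7], [0.09, 2.05], [-2.69, 2.69]. Speed limits (rad/s): [2.57, 2.57, 3.14, 3.14, 3.14, 3.14, 3.14].

## Interface

Orientations are given as a rotation vector (axis times angle).
In Python, from bench import ctrl gives the robot as it stands.
- The arm moves only by the tool move_arm, never from a script. Its argument "increments" is text: rows parted by semicolons, each of 7 numbers parted by spaces: the shift along the world's x, y, z in mm, then the turn, a rotation vector about the world's x, y, z in degrees, then the closure in counts, from 0 (fully open) to 255 (shut). A call has exactly 8 rows; each row shifts and turns the commanded pose from where the row before left it; what a row does not reach is not made up. A row lasts 1/12 s, in which the tool goes at most 41.7 mm and 7.16 degrees, less where a joint would pass 70% of its speed; a pose out of reach is approached as far as the arm can. A call with a gripper value outside its range is refused whole. The fingers move at their own pace and stop on an object; "grip_force" is the grip in N (left out, the last holds). Time passes only in rows, so rows that do not move let the fingers close, or fill a call up. It gives the time, the measured TCP pose, the force, the opening and the grip force at its end, in the units of the state.
- ctrl.get_state(): the state, without advancing time (a new reading comes with each control period).
- ctrl.get_image(name): name is "scene" or "side" or "wrist"; returns a dict with "frame" (400x640x3 uint8, red, green, blue), "depth" (400x640 float32, m along the optical axis (not along the pixel's ray), 0 where there is no reading), "fx", "fy", "cx", "cy" (pixels), "position" and "orientation" of the camera in the world. Camera axes: x right, y down, z forward; pixel columns grow to the right and rows downward; lengths in m; the calibration is good to about 2 mm. A picture is of the moment at which its call begins.
- ctrl.close_job(): hands the job in; it is judged then, once.
Trained networks look in a picture, given as the dict that the camera call returned (one of the last four; its "shot" number tells which), for a name from the list of things; names that differ only in an ending like _2 or _b are one class to them, and where a whole thing is asked for, a point or a joint stands for the part that bears it (a point fixed in the world has none). Each returns a list of dicts, best first, with "score" (0 to 1); they miss things now and then, are a little off and sometimes report something else, mostly with a low value. They report only what shows in the picture. A call takes as long as a camera call. They do not tell look-alikes from the thing itself.
- ctrl.find_in(target, picture): "centre" ([x, y, z] in m, in world coordinates, good to about 4 mm: the middle of the surface that is visible of it).
- ctrl.silhouettes(target, picture): "region" (400x640 bool, what is visible of it).
The state is a dict: "time": time; "joint_positions": joint angles; "qd": joint speeds; "joint_torque": joint torques, N m; "position": TCP position; "tool_rot": TCP orientation; "ft_force": force on the tool from outside, world axes, zero at the start; "torque": the same for the moment, N m; "grip_width": opening from 0.0 (shut) to 1.0 (fully open); "grip_force": force on a finger pad.
Only numpy, scipy, OpenCV 4.12 (cv2) and the standard library are available. Lean on these libraries where they do the work, as an engineer would, in place of code of your own. Each camera call takes 0.05 s, during which the arm holds its last target. There are 200 camera calls.

## Task

Pick up the flat pry blade, slip its tip into the slot under the front edge of the metal enclosure's cover and lever the cover up until it stands open by 40 degrees or more by itself. Then take the blade out and lay it flat on the bench again, without dropping it. Only the blade may open the cover: keep the gripper and the arm off it.

Things in the scene. Friction and masses are not known exactly. Their poses are not given: they have to be found in the camera images.
- pry_blade: Loose flat pry tool, 165 mm long, 70 g: straight dark steel handle, ribbed, 90 x 16 wide x 14 high, then a flat steel blade 75 x 14 wide x 2.4 thick. Origin: middle of the handle's underside; x along the tool to the blade, z up. Handle x = -45..45, z = 0..14 mm; blade at z = 5.8..8.2 mm, tip at x = 120 mm. (The round yellow-handled screwdriver nearby is not it.)
- enclosure: Aluminium box fixed to the bench, 90 deep (x), 120 wide (y), 56 high, 3 mm walls, grey cover on top. Origin: centre of underside; z up, x from front to hinge, front face at x = -45 mm.
- pry_slot (a point): Centre of the pry slot, in the front wall's outer face, 49.5 mm up; axes as the enclosure's. The slot is a notch in the wall's top edge, 50 wide (y), 13 high: from 43 mm up to the cover's underside at 56 mm. Behind it the box is empty down to 25 mm height (circuit board below).
- cover (a joint): Cover angle, rad: 0 = closed (at the start), grows to 1.8 as the front edge rises. Hinge line along the enclosure's y at its x = 45, z = 56 mm. Plate 93 mm from hinge to front edge (3 mm out over the front wall), 122 wide, 4 thick, 50 g, no latch. Stiff hinge: lifting the edge takes about 1 N; the cover stays at any angle where it is left.
Not all that is in view belongs to the job. There is more than one size of the enclosure; the one meant has the size given above.

How it is judged:
On the way:
1. the cover is raised past 0.3 rad by the pry blade bearing on it (value of joint cover above 0.3 rad and contact force between pry_blade and cover above 0.1 N), for 0.1 s.
At the end, for the whole second after the job is handed in: The cover stands open by itself by at least 0.69 rad (40 degrees), and the pry blade lies still and flat (within 0.2 rad, either face up) on the bench, clear of the cover (value of joint cover above 0.69 rad and height (world z) of pry_blade between -0.01 and 0.018 m and angle between the z axis of pry_blade and the z axis of enclosure, either way round below 0.2 rad and linear speed of pry_blade below 0.02 m/s and contact force between pry_blade and cover below 0.05 N); the robot touches nothing.
It fails at once if the gripper or the arm presses on the cover (over 1 N) (contact force between any of the fingers, the arm and cover above 1 N).
It fails at once if the pry blade is dropped (falls faster than 0.7 m/s out of the fingers) (linear speed of pry_blade above 0.7 m/s and contact force between the fingers and pry_blade below 0.05 N).
It also fails if it takes over 50 s, if anything falls off the work surface, if the arm or the gripper's body presses on something with over 40 N, if the wrist force passes 120 N, or if a joint passes its speed limit or range.

## Working session

There is one attempt and no reset: what is moved stays moved. The work goes in short steps, Python scripts to look and compute and a tool call to move; the robot and the scene stay as the last step left them, time stands still between calls to the robot, and variables do not carry over. Pictures are saved under pics/ and viewed, at most 10 in all, crops included, and the job is handed in when it is done.

Besides the shell and the picture viewer there is one more tool, called after ">>>" in YAML: its name, and indented under it one key for each argument. move_arm: Moves the arm, as the interface text tells. Its arguments: {"type":"object","properties":{"increments":{"type":"string"},"grip_force":{"type":"number"}},"required":["increments"]}

```bash
ls; mkdir -p pics; cat > h.py <<'E'
import numpy as np, cv2
from scipy.spatial.transform import Rotation as R
from bench import ctrl
def rot(o):
    o=np.array(o,float)
    return o if o.shape==(3,3) else (R.from_rotvec(o) if o.size==3 else R.from_quat(o)).as_matrix()
def cloud(p):
    d=p["depth"]; v,u=np.mgrid[0:400,0:640]
    c=np.stack([(u-p["cx"])/p["fx"]*d,(v-p["cy"])/p["fy"]*d,d],-1)
    w=c@rot(p["orientation"]).T+np.array(p["position"]); w[d<=0]=np.nan
    return w
def save(p,n): cv2.imwrite("pics/"+n,p["frame"][:,:,::-1])
E
python3 - <<'E'
from h import *
s=ctrl.get_state(); print({k:np.round(v,3) for k,v in s.items()})
for n in("scene","side"):
    p=ctrl.get_image(n); save(p,n+"0.png"); print(n,np.round(p["position"],3),p["orientation"])
    w=cloud(p)
    for t in("pry_blade","enclosure","pry_slot","cover"):
        for f in ctrl.find_in(t,p)[:3]: print(t,"c",np.round(f["centre"],3),round(f["score"],2))
        for f in ctrl.silhouettes(t,p)[:3]:
            m=f["region"]; q=w[m]; vv,uu=np.where(m); print("  sil",round(f["score"],2),m.sum(),uu.min(),uu.max(),vv.min(),vv.max(),np.round(np.nanmedian(q,0),3))
E
```

```text
pics
{'time': np.float64(0.0), 'joint_positions': array([ 1.34 ,  0.322, -0.07 ,  1.452,  0.023,  1.371, -0.057]), 'qd': array([ 0.001,  0.002,  0.001,  0.001,  0.   ,  0.001, -0.001]), 'joint_torque': array([ 0.0000e+00, -4.9128e+01, -4.0400e-01, -3.1253e+01, -6.4000e-02,
        4.4000e-02,  0.0000e+00]), 'position': array([ 0.157, -0.63 ,  0.221]), 'tool_rot': array([-3.116e+00, -3.830e-01,  1.000e-03]), 'ft_force': array([-0.382,  0.128, -0.23 ]), 'torque': array([0.028, 0.006, 0.091]), 'grip_force': np.float64(0.0), 'grip_width': np.float64(1.004)}
scene [0.051 0.464 0.505] [-0.88881177  2.26169591 -1.30470461]
pry_blade c [ 0.467 -0.15   0.004] 0.6
pry_blade c [0.603 0.117 0.06 ] 0.34
  sil 0.57 393 338 390 209 238 [ 0.465 -0.149  0.008]
enclosure c [ 0.518 -0.033  0.036] 0.86
enclosure c [0.603 0.115 0.06 ] 0.63
  sil 0.82 2700 210 276 210 265 [0.604 0.114 0.057]
  sil 0.58 1164 301 343 211 248 [ 0.515 -0.034  0.034]
pry_slot c [ 0.515 -0.032  0.033] 0.9
pry_slot c [0.604 0.114 0.06 ] 0.72
  sil 0.82 2686 211 276 209 265 [0.604 0.115 0.056]
  sil 0.72 1137 300 342 211 247 [ 0.
[... 229 characters left out ...]
43  2.5433949  -1.55560927]
pry_blade c [ 0.464 -0.146  0.009] 0.51
  sil 0.65 259 332 377 200 211 [ 0.463 -0.147  0.011]
enclosure c [0.621 0.131 0.049] 0.96
enclosure c [ 0.526 -0.017  0.038] 0.93
enclosure c [ 0.464 -0.149  0.009] 0.33
  sil 0.83 2652 230 295 210 266 [0.62  0.131 0.051]
  sil 0.71 842 307 340 201 232 [ 0.526 -0.02   0.037]
pry_slot c [0.618 0.129 0.052] 0.88
pry_slot c [ 0.53  -0.018  0.034] 0.71
  sil 0.93 864 306 340 200 231 [ 0.527 -0.021  0.037]
  sil 0.72 2609 230 295 210 266 [0.62  0.132 0.052]
cover c [0.626 0.108 0.066] 0.95
cover c [ 0.53  -0.044  0.042] 0.91
  sil 0.82 371 308 338 200 218 [ 0.531 -0.044  0.043]
  sil 0.69 1199 231 294 210 244 [0.628 0.11  0.062]
```

```bash
python3 - <<'E'
from h import *
a=cv2.imread("pics/scene0.png")[170:320,170:430]; cv2.imwrite("pics/s1.png",cv2.resize(a,None,fx=3,fy=3,interpolation=cv2.INTER_CUBIC))
E
```

```text
(no output)
```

View pics/scene0.png

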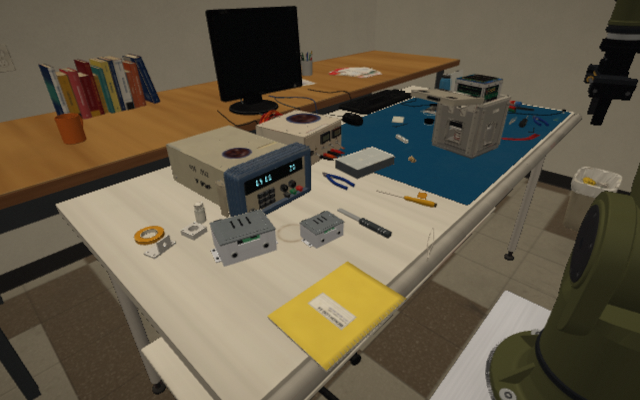

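View pics/s1.png

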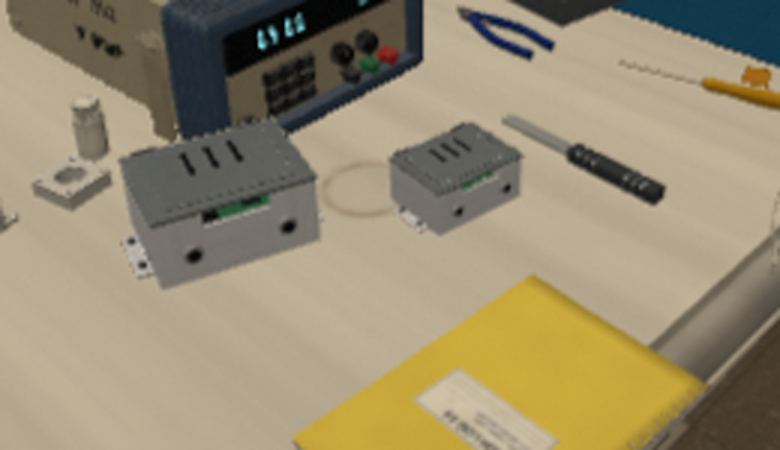

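The scene shows the large enclosure (scene px 210-276, 210-265) with its slot facing the camera. A smaller look-alike stands to its right (300-342), and the dark-handled blade lies at (338-390, 209-238). Next I fit the poses from depth.

```bash
cat > fit.py <<'E'
from h import *
def rect(P):
    r=cv2.minAreaRect((P[:,:2]*1000).astype(np.float32)); return r, cv2.boxPoints(r)
if __name__=="__main__":
  for n in("scene","side"):
    p=ctrl.get_image(n); w=cloud(p); Z=w[...,2]
    m=(np.hypot(w[...,0]-.62,w[...,1]-.115)<.085)
    top=m&(Z>.054)&(Z<.066)
    print(n,"top z",np.round(np.nanmedian(Z[top]),4),top.sum(),*[np.round(x,1).tolist() for x in rect(w[top])])
    q=m&(Z>.006)&(Z<.045); P=w[q][:,:2]
    # front wall normal via line fit (RANSAC-ish)
    l=cv2.fitLine(P.astype(np.float32),cv2.DIST_HUBER,0,.002,.01).ravel(); print(" lower pts line",np.round(l,3),q.sum())
    b=(np.hypot(w[...,0]-.465,w[...,1]+.15)<.13)&(Z>.004)&(Z<.02)&(w[...,1]<-.05)
    k,lab,st,ce=cv2.connectedComponentsWithStats(b.astype(np.uint8))
    for i in range(1,k):
        if st[i,4]>60: print(" comp",st[i].tolist(),np.round(np.median(w[lab==i],0),4),*[np.round(x,1).tolist() for x in rect(w[lab==i])])
    f=ctrl.silhouettes("pry_blade",p)
    if f:
        P=w[f[0]["region"]]; P=P[~np.isnan(P[:,0])]; print(" sil",f[0]["score"],[np.round(x,1).tolist() for x in rect(P)], np.round(np.nanpercentile(P[:,2],[5,50,95]),4))
E
python3 fit.py
```

```text
Traceback (most recent call last):
  File "fit.py", line 9, in <module>
    print(n,"top z",np.round(np.nanmedian(Z[top]),4),top.sum(),*[np.round(x,1).tolist() for x in rect(w[top])])
                                                                 ~~~~~~~~^^^^^
ValueError: setting an array element with a sequence. The requested array has an inhomogeneous shape after 1 dimensions. The detected shape was (3,) + inhomogeneous part.
```

```bash
sed -i 's/return r, cv2.boxPoints(r)/return np.array([*r[0],*r[1],r[2]]), cv2.boxPoints(r)/' fit.py; python3 fit.py
```

```text
scene top z 0.059 1396 [628.3, 102.0, 121.5, 99.6, 70.9] [[561.4000244140625, 60.900001525878906], [655.5, 28.299999237060547], [695.2999877929688, 143.1999969482422], [601.0999755859375, 175.6999969482422]]
 lower pts line [0.333 0.943 0.586 0.115] 977
 comp [337, 209, 55, 29, 319] [ 0.4682 -0.1495  0.0092] [487.0, -152.9, 19.3, 164.8, 86.4] [[404.1000061035156, -157.39999389648438], [568.5999755859375, -167.60000610351562], [569.7999877929688, -148.39999389648438], [405.29998779296875, -138.10000610351562]]
 comp [332, 228, 11, 11, 65] [ 0.495  -0.0647  0.0129] [494.6, -66.2, 32.5, 6.1, 77.9] [[488.20001220703125, -81.4000015258789], [494.20001220703125, -82.69999694824219], [501.0, -51.0], [495.0, -49.70000076293945]]
 sil 0.63 [[486.4, -151.8, 17.5, 163.3, 87.3], [[404.3999938964844, -156.6999969482422], [567.5, -164.5], [568.4000244140625, -147.0], [405.20001220703125, -139.1999969482422]]] [0.0024 0.0085 0.0134]
side top z 0.0615 1262 [630.2, 102.2, 123.5, 96.9, 70.9] [[564.2000122070312, 59.70000076293945], [655.7999877929688, 28.0], [696.2000122070312, 144.6999969482422], [604.7000122070312, 176.39999389648438]]
 lower pts line [0.556 0.831 0.599 0.12 ] 1005
 comp [320, 198, 59, 14, 269] [ 0.4672 -0.1475  0.0107] [490.6, -153.1, 22.2, 164.2, 84.7] [[407.79998779296875, -156.5], [571.2999877929688, -171.8000030517578], [573.2999877929688, -149.6999969482422], [409.79998779296875, -134.39999389648438]]
 sil 0.61 [[482.1, -165.1, 46.1, 149.2, 85.3], [[405.8999938964844, -182.0], [554.5, -194.10000610351562], [558.2999877929688, -148.1999969482422], [409.6000061035156, -136.0]]] [0.0035 0.0105 0.0164]
```

```bash
python3 - <<'E'
from h import *
p=ctrl.get_image("scene"); w=cloud(p).reshape(-1,3); w=w[~np.isnan(w[:,0])]
for x in np.arange(.1,.9,.1):
  print(round(x,1),[ (round(y,1),round(float(np.percentile(s[:,2],99)),2)) for y in np.arange(-.8,.4,.1) for s in [w[(abs(w[:,0]-x)<.05)&(abs(w[:,1]-y)<.05)]] if len(s)>5 and s[:,2].max()>.03])
E
```

```text
0.1 [(np.float64(-0.6), 0.46), (np.float64(-0.5), 0.33), (np.float64(-0.0), 0.31), (np.float64(0.1), 0.28)]
0.2 [(np.float64(-0.7), 0.33), (np.float64(-0.6), 0.48), (np.float64(-0.5), 0.33)]
0.3 []
0.4 [(np.float64(-0.8), 0.19), (np.float64(-0.7), 0.18)]
0.5 [(np.float64(-0.8), 0.24), (np.float64(-0.7), 0.21), (np.float64(-0.6), 0.23), (np.float64(-0.1), 0.04), (np.float64(-0.0), 0.04)]
0.6 [(np.float64(-0.8), 0.24), (np.float64(-0.7), 0.21), (np.float64(-0.6), 0.23), (np.float64(-0.5), 0.03), (np.float64(-0.4), 0.03), (np.float64(-0.3), 0.01), (np.float64(-0.1), 0.04), (np.float64(-0.0), 0.06), (np.float64(0.1), 0.06), (np.float64(0.2), 0.06)]
0.7 [(np.float64(-0.5), 0.03), (np.float64(-0.4), 0.03), (np.float64(-0.3), 0.03), (np.float64(-0.2), 0.14), (np.float64(-0.1), 0.14), (np.float64(-0.0), 0.14), (np.float64(0.1), 0.14), (np.float64(0.2), 0.06)]
0.8 [(np.float64(-0.5), 0.11), (np.float64(-0.4), 0.11), (np.float64(-0.3), 0.12), (np.float64(-0.2), 0.13), (np.float64(-0.1), 0.13), (np.float64(-0.0), 0.13), (np.float64(0.1), 0.1), (np.float64(0.2), 0.03)]
```

>>> move_arm:
  increments: "18 28 0 0 0 -1.1 0;18 28 0 0 0 -1.1 0;18 28 0 0 0 -1.1 0;18 28 0 0 0 -1.1 0;18 28 0 0 0 -1.1 0;18 28 0 0 0 -1.1 0;18 28 0 0 0 -1.1 0;18 28 0 0 0 -1.1 0"

```text
time: 1.87
position: [0.3022, -0.4052, 0.2228]
tool_rot: [3.138, 0.142, 0.0]
ft_force: [0.5, -0.3, -0.0]
grip_width: 1.002
grip_force: 0.0
```

>>> move_arm:
  increments: "18 28 -5 0 0 -1.1 0;18 28 -5 0 0 -1.1 0;18 28 -5 0 0 -1.1 0;18 28 -5 0 0 -1.1 0;18 28 -5 0 0 -1.1 0;18 28 -5 0 0 -1.1 0;18 28 -5 0 0 -1.1 0;18 28 -5 0 0 -1.1 0"

```text
time: 2.53
position: [0.4462, -0.1813, 0.1827]
tool_rot: [3.139, -0.1, 0.001]
ft_force: [1.2, -0.3, -0.1]
grip_width: 0.997
grip_force: 0.0
```

>>> move_arm:
  increments: "10 12 0 0 0 0 0;10 12 0 0 0 0 0;0 0 0 0 0 0 0;0 0 0 0 0 0 0;0 0 0 0 0 0 0;0 0 0 0 0 0 0;0 0 0 0 0 0 0;0 0 0 0 0 0 0"

```text
time: 3.2
position: [0.465, -0.1596, 0.1826]
tool_rot: [3.14, -0.101, -0.0]
ft_force: [-0.2, -0.6, 0.3]
grip_width: 1.0
grip_force: 0.0
```

```bash
python3 - <<'E'
from h import *
p=ctrl.get_image("wrist"); save(p,"wr1.png"); w=cloud(p); Z=w[...,2]
print(p["position"],ctrl.get_state()["joint_positions"].round(2))
for f in ctrl.find_in("pry_blade",p)[:2]: print(f)
b=(abs(w[...,0]-.485)<.1)&(abs(w[...,1]+.152)<.05)
print("bench z",np.nanmedian(Z[b]))
for lo,hi in((.003,.03),(.0105,.03)):
  k,lab,st,ce=cv2.connectedComponentsWithStats((b&(Z>lo)&(Z<hi)).astype(np.uint8))
  for i in range(1,k):
    if st[i,4]>150:
        q=w[lab==i]; r=cv2.minAreaRect((q[:,:2]*1000).astype(np.float32)); print(lo,st[i].tolist(),np.round(np.median(q,0),4),np.round([*r[0],*r[1],r[2]],1), "dir",cv2.fitLine(q[:,:2].astype(np.float32),cv2.DIST_HUBER,0,.001,.01).ravel().round(4), np.percentile(q[:,0],[0,100]).round(4))
E
```

```text
[ 0.53684915 -0.16498393  0.34533289] [ 0.81  0.03 -0.54  1.87  0.02  1.24 -1.37]
{'centre': [0.4872, -0.1536, 0.0124], 'score': 0.87}
bench z 0.27076440623921194
0.003 [300, 69, 19, 174, 2708] [ 0.4909 -0.1546  0.0127] [ 488.8 -154.3   16.   164.3   87. ] dir [ 0.9987 -0.0512  0.4908 -0.1545] [0.4067 0.5711]
0.0105 [301, 153, 18, 90, 1455] [ 0.4539 -0.1525  0.0143] [ 451.6 -152.4   16.    89.7   87. ] dir [ 0.9988 -0.0486  0.4534 -0.1525] [0.4067 0.4965]
```

View pics/wr1.png

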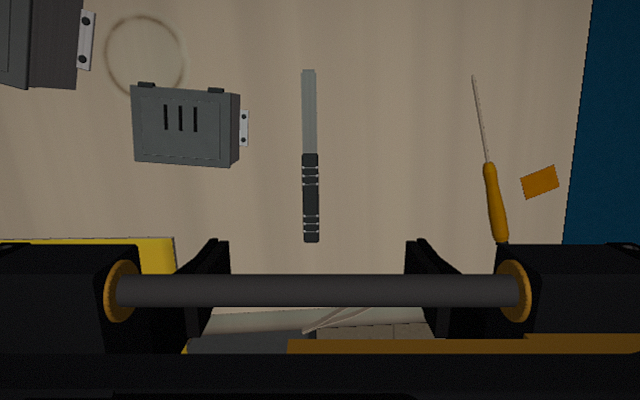

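The wrist view shows the blade at px (301-320, 69-243), handle nearest the gripper. Its 164 × 16 mm size matches, and its height is about 14 mm. I'm descending to grasp 25 mm ahead of the handle's middle.

>>> move_arm:
  increments: "3 1.5 -20 0 0 0.2 60;3 1.5 -20 0 0 0.2 100;3 1.5 -20 0 0 0.2 110;2.5 1.5 -20 0 0 0.2 110;0 0 -20 0 0 0 110;0 0 -20 0 0 0 110;0 0 -20 0 0 0 110;0 0 -15 0 0 0 110"
  grip_force: 60

```text
time: 3.97
position: [0.4762, -0.1527, 0.026]
tool_rot: [-3.14, 0.077, 0.002]
ft_force: [-0.3, -0.8, -0.5]
grip_width: 0.583
grip_force: 0.0
```

>>> move_arm:
  increments: "0 0 -10 0 0 0 110;0 0 -8 0 0 0 110;0 0 -5 0 0 0 110;0 0 -2 0 0 0 110;0 0 0 0 0 0 110;0 0 0 0 0 0 110;0 0 0 0 0 0 110;0 0 0 0 0 0 110"

```text
time: 4.63
position: [0.4776, -0.1528, 0.0032]
tool_rot: [3.14, -0.076, 0.002]
ft_force: [-0.8, -0.1, -0.5]
grip_width: 0.566
grip_force: 0.0
```

>>> move_arm:
  increments: "0 0 0 0 0 0 255;0 0 0 0 0 0 255;0 0 0 0 0 0 255;0 0 0 0 0 0 255;0 0 0 0 0 0 255;0 0 0 0 0 0 255;0 0 0 0 0 0 255;0 0 0 0 0 0 255"
  grip_force: 60

```text
time: 5.3
position: [0.477, -0.1527, 0.0026]
tool_rot: [3.141, -0.076, -0.0]
ft_force: [0.1, -0.3, -0.1]
grip_width: 0.178
grip_force: 60.0
```

>>> move_arm:
  increments: "0 0 5 0 0 0 255;0 0 10 0 0 0 255;0 0 15 0 0 0 255;0 0 20 0 0 0 255;0 0 20 0 0 0 255;0 0 15 0 0 0 255;0 0 5 0 0 0 255;0 0 0 0 0 0 255"

```text
time: 5.97
position: [0.4783, -0.1531, 0.0946]
tool_rot: [3.139, -0.076, 0.005]
ft_force: [0.4, 0.2, -0.3]
grip_width: 0.176
grip_force: 60.0
```

>>> move_arm:
  increments: "0 10 0 0 0 -1 255;0 20 0 0 0 -1 255;0 22 0 0 0 -1 255;0 22 0 0 0 -1 255;0 22 0 0 0 -1 255;0 22 0 0 0 -1 255;0 22 0 0 0 -1 255;0 22 0 0 0 -1 255"

```text
time: 6.63
position: [0.476, 0.0104, 0.0916]
tool_rot: [3.128, -0.296, -0.003]
ft_force: [0.3, -0.1, -0.5]
grip_width: 0.175
grip_force: 60.0
```

>>> move_arm:
  increments: "0 22 0 0 0 -1.2 255;0 22 0 0 0 -1.2 255;0 22 0 0 0 -1.2 255;0 22 0 0 0 -1.2 255;0 22 0 0 0 -1.2 255;0 22 0 0 0 -1.2 255;-3 14 0 0 0 -1.1 255;0 0 0 0 0 0 255"

```text
time: 7.3
position: [0.4722, 0.1592, 0.0918]
tool_rot: [-3.098, 0.512, 0.004]
ft_force: [0.9, 0.7, -1.8]
grip_width: 0.173
grip_force: 60.0
```

```bash
cat > look.py <<'E'
from h import *
import sys
s=ctrl.get_state(); p=ctrl.get_image("wrist"); save(p,sys.argv[1]); w=cloud(p); Z=w[...,2]
Rt=rot(s["tool_rot"]); print("pos",np.round(s["position"],4),"x axis deg",np.degrees(np.arctan2(Rt[1,0],Rt[0,0])).round(2),"q7",s["joint_positions"].round(2))
m=(np.hypot(w[...,0]-.63,w[...,1]-.1)<.09)&(Z>.05)&(Z<.07)
k,lab,st,ce=cv2.connectedComponentsWithStats(m.astype(np.uint8)); i=1+st[1:,4].argmax(); q=w[lab==i]
r=cv2.minAreaRect((q[:,:2]*1000).astype(np.float32)); print("cover",st[i].tolist(),np.median(q[:,2]).round(4),np.round([*r[0],*r[1],r[2]],1)); print(cv2.boxPoints(r).round(1).tolist())
# blade tip: points in tool frame ahead of the TCP
c=(w-s["position"])@Rt; b=(c[...,0]>.02)&(c[...,0]<.12)&(abs(c[...,1])<.015)&(abs(c[...,2]+.0055)<.012)
q=c[b]*1000
if len(q): print("blade in tool frame n",len(q),"x max",np.percentile(q[:,0],98).round(1),"y/x/z near",np.median(q[q[:,0]<55],0).round(1),"far",np.median(q[q[:,0]>75],0).round(1))
E
python3 look.py wr2.png
```

```text
pos [0.4722 0.1592 0.0918] x axis deg -18.78 q7 [ 0.36  0.18 -0.79  1.95  0.14  1.07 -2.39]
cover [202, 0, 247, 10, 2284] 0.0602 [585.7 115.4 121.9   4.4  71.2]
[[564.0, 58.5], [568.2000122070312, 57.099998474121094], [607.5, 172.39999389648438], [603.2999877929688, 173.8000030517578]]
blade in tool frame n 5412 x max 93.0 y/x/z near [38.3  0.4 -6.2] far [84.6  0.4 -6.1]
```

View pics/wr2.png

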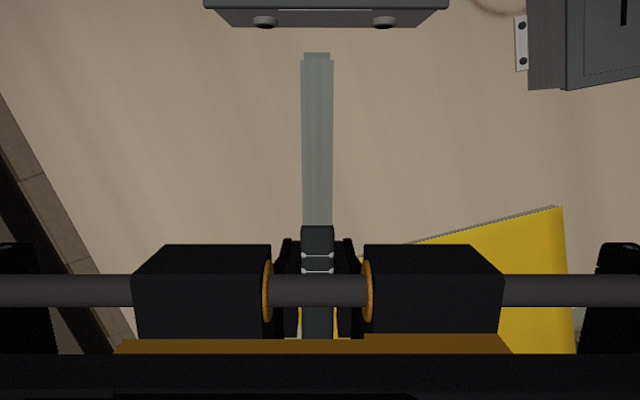

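The wrist view shows the blade (px 301-333, tip at row 52) in line with the enclosure's front edge (px 205-448, row 10). It is 5 mm to the left, with a gap of about 25 mm to the edge. I'll lower to slot height, centre it and insert.

>>> move_arm:
  increments: "-1.5 -4.3 -5 0 0 0 255;0 0 -10 0 0 0 255;0 0 -12 0 0 0 255;0 0 -12 0 0 0 255;0 0 -8 0 0 0 255;0 0 0 0 0 0 255;0 0 0 0 0 0 255;0 0 0 0 0 0 255"

```text
time: 8.02
position: [0.4728, 0.1513, 0.0457]
tool_rot: [-3.098, 0.52, -0.0]
ft_force: [0.5, 0.2, -1.0]
grip_width: 0.178
grip_force: 60.0
```

```bash
python3 look.py wr3.png; python3 - <<'E'
from h import *
p=ctrl.get_image("side"); cv2.imwrite("pics/sd3.png",cv2.resize(p["frame"][170:290,200:360,::-1],None,fx=4,fy=4,interpolation=cv2.INTER_CUBIC))
E
```

```text
pos [0.4728 0.1513 0.0457] x axis deg -19.07 q7 [ 0.34  0.24 -0.76  2.    0.2   0.98 -2.43]
cover [300, 52, 34, 49, 1521] 0.0518 [552.9 123.   13.7  19.2  70.3]
[[541.5, 119.80000305175781], [559.5999755859375, 113.30000305175781], [564.2000122070312, 126.19999694824219], [546.0999755859375, 132.6999969482422]]
blade in tool frame n 5414 x max 93.0 y/x/z near [38.4  0.4 -6.1] far [84.6  0.5 -6.1]
```

View pics/sd3.png

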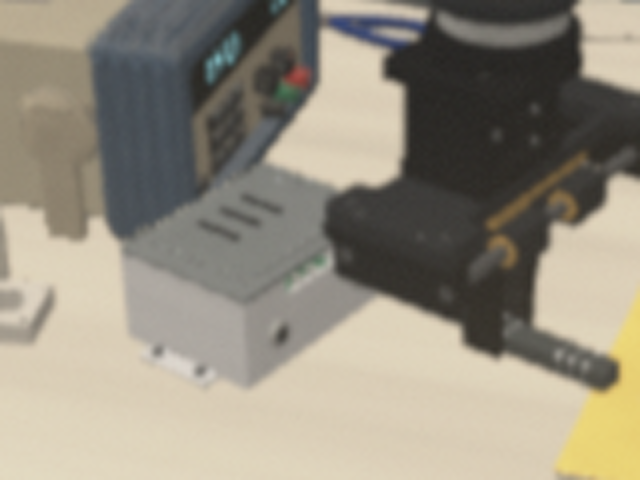

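The side crop shows the gripper in front of the box, with the slot (px 290-325, 265) open; the blade is at 50.6 mm height and within 3 mm of centre. I'm inserting it now.

>>> move_arm:
  increments: "5 -1.7 -1.5 0 0 0 255;6 -2 0 0 0 0 255;6 -2 0 0 0 0 255;6 -2 0 0 0 0 255;6 -2 0 0 0 0 255;6 -2 0 0 0 0 255;5.7 -2 0 0 0 0 255;0 0 0 0 0 0 255"

```text
time: 8.78
position: [0.5147, 0.1367, 0.0441]
tool_rot: [-3.097, 0.523, -0.001]
ft_force: [-0.1, -0.1, -0.7]
grip_width: 0.174
grip_force: 60.0
```

>>> move_arm:
  increments: "0 0 4 0 0 0 255;0 0 4 0 0 0 255;0 0 4 0 0 0 255;0.5 -0.2 5 0 0 0 255;1 -0.3 5 0 0 0 255;1.5 -0.5 5 0 0 0 255;2 -0.7 5 0 0 0 255;2 -0.7 5 0 0 0 255"

```text
time: 9.45
position: [0.5201, 0.1351, 0.0817]
tool_rot: [3.098, -0.52, -0.0]
ft_force: [-0.9, -0.1, -2.3]
grip_width: 0.177
grip_force: 60.0
```

```bash
cat > ang.py <<'E'
from h import *
import sys
p=ctrl.get_image("scene"); w=cloud(p)
o=np.array([.6291,.1007,0]); a=np.radians(-18.85); A=np.array([[np.cos(a),np.sin(a),0],[-np.sin(a),np.cos(a),0],[0,0,1]])
e=((w-o)@A.T)*1000
m=(abs(e[...,1])<60)&(e[...,0]>-50)&(e[...,0]<40)&(e[...,2]>62)&(e[...,2]<170)
q=e[m]; d=45-q[:,0]; ang=np.arctan2(q[:,2]-60,d); print("n",len(q),"cover angle pct",np.percentile(ang,[10,25,50,75,90]).round(2))
if len(sys.argv)>1: cv2.imwrite("pics/"+sys.argv[1],cv2.resize(p["frame"][130:290,160:360,::-1],None,fx=4,fy=3.7,interpolation=cv2.INTER_CUBIC))
E
python3 ang.py sc4.png; python3 look.py wr4.png|grep blade
```

```text
n 99 cover angle pct [0.42 0.43 0.43 0.44 0.44]
blade in tool frame n 10889 x max 113.9 y/x/z near [38.4  0.4 -6. ] far [ 95.5   0.1 -10.1]
```

View pics/sc4.png

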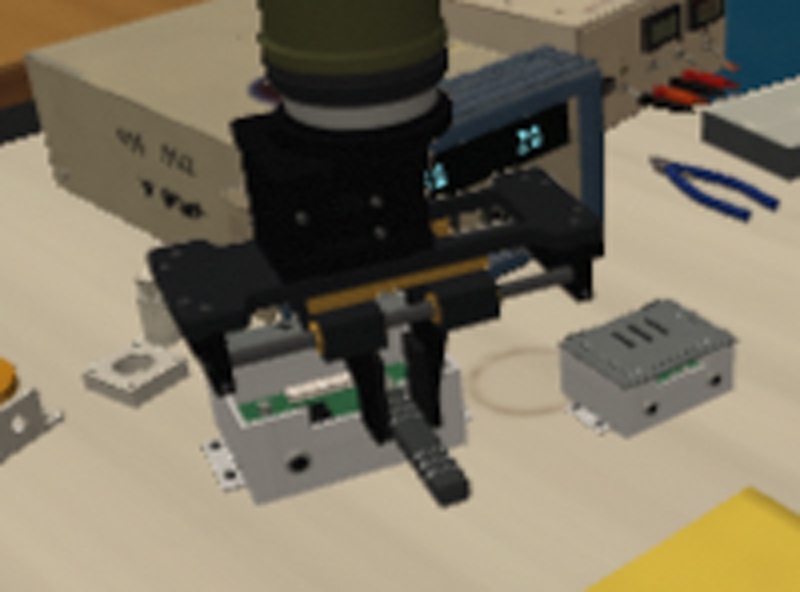

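The crop shows the cover about 0.43 rad open with the blade under it and the gripper clear of the cover. I'm continuing along the arc.

>>> move_arm:
  increments: "2.8 -1 5.3 0 0 0 255;2.8 -1 5.3 0 0 0 255;2.8 -1 3.6 0 0 0 255;2.8 -1 3.6 0 0 0 255;2.8 -1 3.6 0 0 0 255;3.3 -1.1 2.7 0 0 0 255;3.3 -1.1 2.7 0 0 0 255;3.3 -1.1 2.7 0 0 0 255"

```text
time: 10.22
position: [0.5444, 0.1266, 0.1109]
tool_rot: [-3.098, 0.52, 0.0]
ft_force: [-1.0, 1.5, -1.7]
grip_width: 0.176
grip_force: 60.0
```

>>> move_arm:
  increments: "3.3 -1.1 2.7 0 0 0 255;0 0 0 0 0 0 255;0 0 0 0 0 0 255;0 0 0 0 0 0 255;0 0 0 0 0 0 255;0 0 0 0 0 0 255;0 0 0 0 0 0 255;0 0 0 0 0 0 255"

```text
time: 10.88
position: [0.5474, 0.1255, 0.1133]
tool_rot: [3.098, -0.52, 0.0]
ft_force: [0.0, 0.4, -1.0]
grip_width: 0.18
grip_force: 60.0
```

```bash
python3 ang.py;python3 look.py wr5.png|grep -v cover
```

```text
n 533 cover angle pct [0.84 0.95 1.   1.02 1.03]
pos [0.5474 0.1255 0.1133] x axis deg -19.07 q7 [ 0.36  0.29 -0.73  1.79  0.22  1.14 -2.34]
[[595.5, 138.6999969482422], [646.2000122070312, 121.5999984741211], [657.5, 155.10000610351562], [606.7999877929688, 172.10000610351562]]
blade in tool frame n 6731 x max 107.2 y/x/z near [38.3  0.4 -6.2] far [97.2  0.1 -6.3]
```

Cover is at about 1.0 rad. I'm withdrawing the blade straight back, then returning it to its original clear spot.

>>> move_arm:
  increments: "-5 1.7 -1 0 0 0 255;-10 3.4 0 0 0 0 255;-14 4.8 0 0 0 0 255;-15 5 0 0 0 0 255;-15 5 0 0 0 0 255;-15 5 0 0 0 0 255;-10 3.4 0 0 0 0 255;-10 3.4 0 0 0 0 255"

```text
time: 11.65
position: [0.452, 0.1576, 0.1122]
tool_rot: [3.098, -0.519, 0.0]
ft_force: [0.1, -0.1, -0.5]
grip_width: 0.182
grip_force: 60.0
```

```bash
python3 ang.py;python3 look.py wr6.png|grep -v cover
```

```text
n 26 cover angle pct [1.03 1.04 1.05 1.06 1.06]
pos [0.4503 0.1585 0.1121] x axis deg -18.94 q7 [ 0.38  0.1  -0.8   1.98  0.08  1.1  -2.35]Traceback (most recent call last):
  File "look.py", line 6, in <module>
    k,lab,st,ce=cv2.connectedComponentsWithStats(m.astype(np.uint8)); i=1+st[1:,4].argmax(); q=w[lab==i]
                                                                          ~~~~~~~~~~~~~~~^^
ValueError: attempt to get argmax of an empty sequence
```

>>> move_arm:
  increments: "0 -10 0 0 0 1 255;1 -20 0 0 0 1 255;2 -20 0 0 0 1 255;2 -20 0 0 0 1 255;2 -20 0 0 0 1 255;2 -20 0 0 0 1 255;2 -20 0 0 0 1 255;2 -20 0 0 0 1 255"

```text
time: 12.42
position: [0.4671, 0.0057, 0.1125]
tool_rot: [3.127, -0.303, 0.001]
ft_force: [1.0, -0.3, -0.2]
grip_width: 0.176
grip_force: 60.0
```

>>> move_arm:
  increments: "2 -20 0 0 0 1 255;2 -20 0 0 0 1 255;2 -20 0 0 0 1 255;2 -20 0 0 0 1 255;2 -20 0 0 0 1 255;2 -20 0 0 0 1 255;2 -20 0 0 0 1 255;1 -20 0 0 0 1 255"

```text
time: 13.08
position: [0.4819, -0.1545, 0.1123]
tool_rot: [3.14, -0.084, 0.001]
ft_force: [-0.3, -0.6, -0.2]
grip_width: 0.174
grip_force: 60.0
```

>>> move_arm:
  increments: "0 0 -15 0 0 0 255;0 0 -20 0 0 0 255;0 0 -20 0 0 0 255;0 0 -20 0 0 0 255;0 0 -12 0 0 0 255;0 0 -5 0 0 0 255;0 0 0 0 0 0 255;0 0 0 0 0 0 255"

```text
time: 13.75
position: [0.4821, -0.153, 0.0208]
tool_rot: [3.14, -0.084, 0.001]
ft_force: [0.5, 0.0, -0.6]
grip_width: 0.18
grip_force: 60.0
```

>>> move_arm:
  increments: "0 0 -5 0 0 0 255;0 0 -5 0 0 0 255;0 0 -3 0 0 0 255;0 0 -2 0 0 0 255;0 0 -1 0 0 0 255;0 0 -1 0 0 0 255;0 0 0 0 0 0 255;0 0 0 0 0 0 255"

```text
time: 14.42
position: [0.4815, -0.1527, 0.0033]
tool_rot: [3.14, -0.084, 0.0]
ft_force: [0.6, -0.2, -0.3]
grip_width: 0.176
grip_force: 60.0
```

>>> move_arm:
  increments: "0 0 -0.5 0 0 0 255;0 0 -0.5 0 0 0 255;0 0 0 0 0 0 255;0 0 0 0 0 0 255;0 0 0 0 0 0 200;0 0 0 0 0 0 190;0 0 0 0 0 0 150;0 0 0 0 0 0 130"
  grip_force: 20

```text
time: 15.08
position: [0.4814, -0.1527, 0.0022]
tool_rot: [3.14, -0.084, -0.0]
ft_force: [-0.9, -0.9, -0.2]
grip_width: 0.328
grip_force: 0.0
```

>>> move_arm:
  increments: "0 0 0 0 0 0 110;0 0 0 0 0 0 110;0 0 0 0 0 0 110;0 0 5 0 0 0 110;0 0 15 0 0 0 110;0 0 30 0 0 0 110;0 0 30 0 0 0 110;0 0 30 0 0 0 110"

```text
time: 15.75
position: [0.4811, -0.1524, 0.1136]
tool_rot: [-3.14, 0.084, 0.001]
ft_force: [0.1, 0.0, 0.6]
grip_width: 0.567
grip_force: 0.0
```

>>> move_arm:
  increments: "0 0 30 0 0 0 110;0 0 20 0 0 0 110;0 0 0 0 0 0 110;0 0 0 0 0 0 110;0 0 0 0 0 0 110;0 0 0 0 0 0 110;0 0 0 0 0 0 110;0 0 0 0 0 0 110"

```text
time: 16.42
position: [0.4808, -0.1525, 0.1612]
tool_rot: [-3.14, 0.084, 0.003]
ft_force: [0.0, 0.6, -0.7]
grip_width: 0.572
grip_force: 0.0
```

```bash
python3 ang.py sc7.png; python3 - <<'E'
from h import *
p=ctrl.get_image("wrist"); w=cloud(p); Z=w[...,2]
m=(abs(w[...,0]-.49)<.1)&(abs(w[...,1]+.152)<.04)&(Z>.003)&(Z<.03); q=w[m]
r=cv2.minAreaRect((q[:,:2]*1000).astype(np.float32)); h=q[:,0]<.5; print(r, np.median(q[h,2]),np.median(q[q[:,0]>.53,2]))
E
```

```text
n 1134 cover angle pct [0.9  0.98 1.01 1.03 1.04]
((493.6544189453125, -153.2997589111328), (15.487279891967773, 163.43539428710938), 87.23358917236328) 0.014336687114468144 0.008659769838281206
```

View pics/sc7.png

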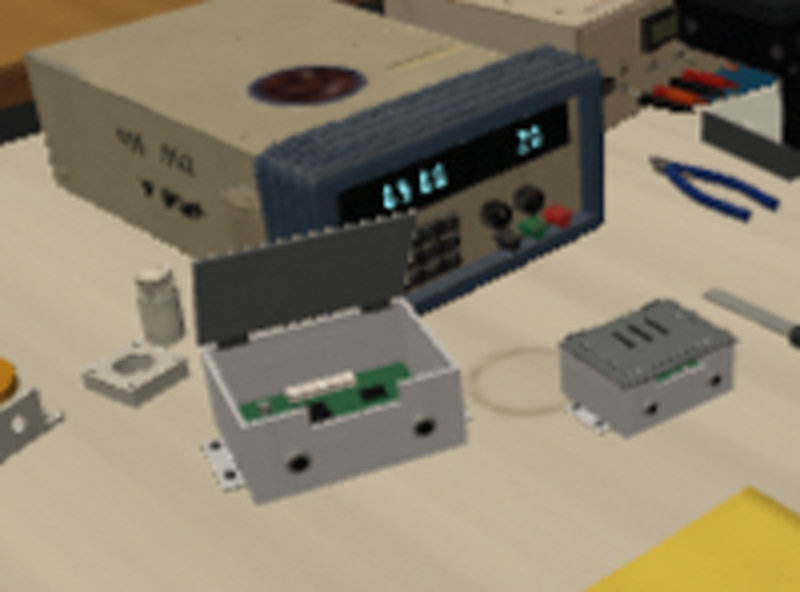

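The cover stands open by itself at about 1.0 rad (crop px 195-415, 215-345). The blade lies flat on the bench and the gripper is clear, so I'm handing in.

```bash
python3 -c "
from bench import ctrl
print(ctrl.close_job())"
```

```text
the job is handed in; nothing more can be done
None
```

I levered the cover open with the blade alone to about 1.0 rad (57°), where it stays by itself, laid the blade flat on the bench again and handed the job in at about 16.5 s; no verdict came back.

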